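# Empty the stoppers from the canister and stand it on its spigot

## Robot

A 6-joint arm with a two-finger parallel gripper is mounted at the origin on the work surface. World frame = base frame: x ahead of the robot, y to its left, z up, the work surface at z = 0. Lengths are in mm, angles in rad, forces in N, time in s.
With the tool pointing down it reaches from about 350 to 975 mm from the base axis. Payload 7.1 kg.
Tool frame: the origin (TCP) lies midway between the tips of the shut fingers; the grasp point (between the pads) lies 19 mm behind it; z points along the fingers, y is the line along which they close (so a half turn about z gives the same grasp; the last joint's range is limited). The gripper opens to 88 mm and grips with 3 to 60 N. Pads are 20 mm wide; open, the fingers measure 115 mm over their backs; the gripper's body (75 mm by 178 mm) begins 61 mm behind the grasp point.
Start: joints at [1.239, 0.423, 1.63, -0, 1.089, -0.019], TCP at [192.295, 594.665, 196.675] pointing down, gripper open.
Joint ranges: [-3, 3], [-0.9, 2.11], [0.09, 2.58], [-1.31, 4.45], [0.11, 2.69], [-2.54, 2.54]. Speed limits (rad/s): [2.39, 2.39, 3.01, 3.14, 3.14, 3.14].

## Interface

Orientations are given as a rotation vector (axis times angle).
In Python, from workcell import ctrl gives the robot as it stands.
- The arm moves only by the shell command python3 -m pendant 'ROWS'. ROWS is a JSON object of lists of equal length, an entry for each row: "grip": the opening, from -1 (shut) to 1 (fully open); "linear": the shift along the tool's x, y, z in mm, a list of three; "angular": the turn, a rotation vector about the tool's x, y, z in rad, a list of three. In form: {"grip": [grip, ...], "linear": [[tx, ty, tz], ...], "angular": [[ax, ay, az], ...]}. A call has 1 to 12 rows; each row shifts and turns the commanded pose from where the row before left it, along the tool's axes as they then stand; what a row does not reach is not made up. A row lasts 1/12 s, in which the tool goes at most 41.7 mm and 7.16 degrees, less where a joint would pass 70% of its speed; a pose out of reach is approached as far as the arm can. A call with a gripper value outside its range is refused whole. The fingers move at their own pace and stop on an object; the grip force is fixed at half the most. Time passes only in rows, so rows that do not move let the fingers close. It gives the time, the measured TCP pose, the force, the opening and the grip force at its end, in the units of the state.
- ctrl.get_obs(): the state, without advancing time (a new reading comes with each control period).
- ctrl.get_image(name): name is "side" or "top"; returns the picture (480x640x3 uint8, red, green, blue); there is no depth.
- ctrl.camera_params(name): a dict with "vfov" (degrees; the focal length in pixels is half the picture's height over the tangent of half this angle, whatever the lens; pixels are square), "cx", "cy" (the principal point, pixels), "R" (3x3) and "t" (3): a world point X has camera coordinates R X + t. Camera axes: x right, y down, z forward; pixel columns grow to the right and rows downward; lengths in mm; the calibration is good to about 2 mm. A picture is of the moment at which its call begins. camera_params takes no time and is no camera call.
- ctrl.close_job(): hands the job in; it is judged then, once.
The state is a dict: "t": time; "qpos": joint angles; "qvel": joint speeds; "joint_torque": joint torques, N m; "ee_pos": TCP position; "orientation": TCP orientation; "ft_force": force on the tool from outside, world axes, zero at the start; "moment": the same for the moment, N m; "width": finger opening in mm; "grasp_force": force on a finger pad.
Only numpy, scipy, OpenCV 4.12 (cv2) and the standard library are available. Lean on these libraries where they do the work, as an engineer would, in place of code of your own. Each camera call takes 0.05 s, during which the arm holds its last target. There are 200 camera calls.

## Task

Tip the four loose bottle stoppers out of the open aluminium canister into the black tray, then stand the empty canister upright on the wooden stand, its hollow foot pushed gently all the way down over the round spigot. The stoppers must end up lying in the tray, and everything else on the table is to stay where it stands.

Things in the scene. Friction and masses are not known exactly. Their poses are not given: they have to be found in the camera images.
- canister: open-topped straight round aluminium canister, 66 mm outside diameter, 110 mm high, wall 3.5 mm, about 0.22 kg empty, centre of mass about 50 mm up. Starts upright with four stoppers inside. Origin: centre of its lower edge; z: along its axis to the open mouth. Below its floor (28 mm up, 4 mm thick) the foot is hollow: a round recess 59 mm wide, 28 mm deep, open below
- canister_mouth (a point): centre of the canister's open mouth, 110 mm above its origin
- stopper0_mid (a point): middle of one of four equal bottle stoppers (22 mm dark wooden ball head on a 15 mm thick cork shank, 30 mm long in all, 20 g), loose inside the canister at the start; its z runs from shank to head
- stopper1_mid (a point): middle of one of four equal bottle stoppers (22 mm dark wooden ball head on a 15 mm thick cork shank, 30 mm long in all, 20 g), loose inside the canister at the start; its z runs from shank to head
- stopper2_mid (a point): middle of one of four equal bottle stoppers (22 mm dark wooden ball head on a 15 mm thick cork shank, 30 mm long in all, 20 g), loose inside the canister at the start; its z runs from shank to head
- stopper3_mid (a point): middle of one of four equal bottle stoppers (22 mm dark wooden ball head on a 15 mm thick cork shank, 30 mm long in all, 20 g), loose inside the canister at the start; its z runs from shank to head
- tray: black plastic tray fixed to the table, open on top: 250 mm (its x) by 310 mm (its y) outside, 60 mm high, walls and floor 5 mm thick (a lip round the rim sticks out 10 mm, look only). Origin: centre of its underside
- stand: square wooden stand fixed to the table: plate 110 by 110 mm, 16 mm thick, with an upright round spigot in the middle, 54 mm diameter, 24 mm high above the plate, its top 8 mm tapering to 42 mm. Origin: centre of the plate's underside
- stand_seat (a point): centre of the stand plate's top face at the foot of the spigot, 16 mm above the table: the canister's origin lies here when it is fully home
- tin: bystander: closed round steel tin, 68 mm diameter, 85 mm high, near the canister; origin centre of its underside
- carton: bystander: small cardboard box 60 by 90 by 50 mm high, near the stand; origin centre of its underside
- bottle_clear: bystander: clear glass bottle, 68 mm diameter, 200 mm high, beyond the tray; origin centre of its underside
- bottle_amber: bystander: amber glass bottle, 68 mm diameter, 210 mm high, beyond the tray; origin centre of its underside
- torch: bystander: stubby black torch standing on its head, 48 mm across at the foot, 115 mm high, between robot and tray; origin centre of its underside
- tape: bystander: plain roll of packing tape lying flat, 84 mm across, 48 mm high, between robot and tray; origin centre of its underside
Not all that is in view belongs to the job. What is shaped like the canister but green is not meant. Leave any orange look-alike of the stand alone.

How it is judged:
By the outcome, as a careful person would: the job done as asked, in the order asked, and still so for the second after the job is handed in, with the robot touching nothing.
It also fails if it takes over 67 s, if anything falls off the work surface, if the arm or the gripper's body presses on something with over 40 N, if the wrist force passes 120 N, or if a joint passes its speed limit or range.

## Working session

There is one attempt and no reset: what is moved stays moved. The work goes in short steps, Python scripts to look and compute and a shell command to move; the robot and the scene stay as the last step left them, time stands still between calls to the robot, and variables do not carry over. Pictures are saved under pics/ and viewed, at most 10 in all, crops included, and the job is handed in when it is done.

```bash
mkdir -p pics; ls; python3 - <<'E'
from workcell import ctrl
import cv2,numpy as np
for n in("side","top"):
    im=ctrl.get_image(n); cv2.imwrite(f"pics/{n}0.png",im[:,:,::-1]); p=ctrl.camera_params(n)
    print(n,{k:np.round(v,3).tolist() for k,v in p.items() if not isinstance(v,str)}, p.keys())
o=ctrl.get_obs(); print({k:np.round(v,3).tolist() for k,v in o.items()})
E
```

```text
pics
side {'vfov': 53.764, 'cx': 322.506, 'cy': 237.607, 'R': [[0.969, -0.248, -0.001], [-0.138, -0.534, -0.834], [0.206, 0.809, -0.551]], 't': [-507.501, 192.745, 930.675]} dict_keys(['vfov', 'cx', 'cy', 'R', 't'])
top {'vfov': 55.054, 'cx': 315.899, 'cy': 242.204, 'R': [[0.024, -1.0, -0.004], [-0.995, -0.024, -0.092], [0.092, 0.006, -0.996]], 't': [47.087, 543.475, 1279.448]} dict_keys(['vfov', 'cx', 'cy', 'R', 't'])
{'t': 0.1, 'qpos': [1.239, 0.424, 1.631, 0.0, 1.089, -0.019], 'qvel': [0.002, -0.004, -0.001, -0.001, -0.0, 0.0], 'joint_torque': [0.0, -54.561, -27.432, 0.064, 0.019, -0.0], 'ee_pos': [192.136, 594.186, 196.008], 'orientation': [-0.489, -3.103, 0.002], 'ft_force': [0.074, -0.33, -0.865], 'moment': [-0.031, 0.029, 0.029], 'grasp_force': 0.0, 'width': 87.43}
```

View pics/top0.png

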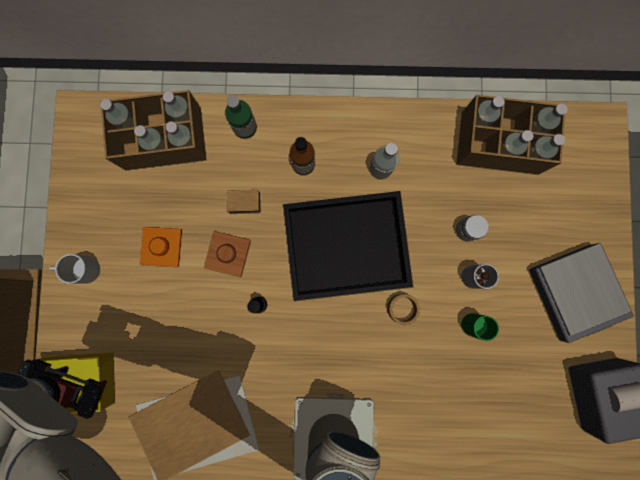

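View pics/side0.png

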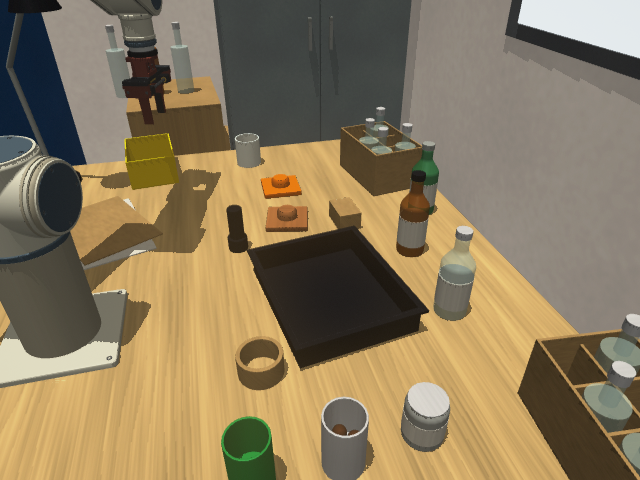

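The top view shows the canister at (485,276) with the tin at (473,227) and the green cup at (485,328). The tray is at (348,246), the real stand at (227,254) and the orange look-alike at (160,246). In the side view the canister mouth is near (345,415) and the stand near (287,216). Next I'll take enlarged crops and a first measurement.

```bash
cat > h.py <<'E'
from workcell import ctrl
import numpy as np, cv2
def cam(n):
    p=ctrl.camera_params(n); f=240/np.tan(np.radians(p["vfov"])/2)
    return f,p["cx"],p["cy"],np.array(p["R"]),np.array(p["t"])
def ray(n,uv):
    f,cx,cy,R,t=cam(n); d=R.T@np.array([(uv[0]-cx)/f,(uv[1]-cy)/f,1]); return -R.T@t,d/np.linalg.norm(d)
def onz(n,uv,z):
    c,d=ray(n,uv); return c+d*(z-c[2])/d[2]
def tri(a,b):
    (c1,d1),(c2,d2)=ray("top",a),ray("side",b)
    s=np.linalg.lstsq(np.c_[d1,-d2],c2-c1,rcond=None)[0]
    p,q=c1+s[0]*d1,c2+s[1]*d2; return (p+q)/2,np.linalg.norm(p-q)
def proj(n,X):
    f,cx,cy,R,t=cam(n); x=R@np.array(X,float)+t; return np.array([f*x[0]/x[2]+cx,f*x[1]/x[2]+cy])
E
python3 - <<'E'
from h import *
T=cv2.imread("pics/top0.png");S=cv2.imread("pics/side0.png")
def crop(I,x,y,w,h): return cv2.resize(I[y:y+h,x:x+w],(400,300),interpolation=cv2.INTER_CUBIC)
cv2.imwrite("pics/c1.png",np.vstack([np.hstack([crop(T,450,250,66,50),crop(T,194,224,80,60)]),np.hstack([crop(S,290,380,133,100),crop(S,250,190,80,60)])]))
def blob(I,lo,hi,box,name):
    x,y,w,h=box; m=cv2.inRange(cv2.cvtColor(I[y:y+h,x:x+w],cv2.COLOR_BGR2HSV),lo,hi)
    c=max(cv2.findContours(m,0,1)[0],key=cv2.contourArea); r=cv2.minAreaRect(c)
    print(name,cv2.contourArea(c),np.add(r[0],(x,y)),r[1],r[2]); return c+np.array([x,y])
for p in [(205,265),(215,235),(245,242),(485,265),(474,276),(497,276),(348,246)]: print(p,cv2.cvtColor(T,cv2.COLOR_BGR2HSV)[p[1],p[0]])
for p in [(275,226),(345,460),(290,228)]: print(p,cv2.cvtColor(S,cv2.COLOR_BGR2HSV)[p[1],p[0]])
c=blob(T,(0,0,0),(179,255,70),(275,185,145,120),"tray")
q=cv2.boxPoints(cv2.minAreaRect(c)); print([onz("top",u,60)[:2].round(0).tolist() for u in q])
for n,uv,z in [("canmouth",(485,274),110),("tin",(475,227),85),("stand",(227,253),16),("carton",(243,201),50),("tape",(403,307),48),("torch",(257,303),60),("amber",(302,155),100),("clear",(384,160),100),("orange",(160,246),20),("green",(485,327),110)]: print(n,onz("top",uv,z).round(0))
print(tri((485,274),(345,417)), tri((226,253),(288,213)))
E
```

```text
(205, 265) [ 13 167 127]
(215, 235) [ 12 175 121]
(245, 242) [ 12 171 125]
(485, 265) [ 0 13 76]
(474, 276) [  4  15 120]
(497, 276) [20  9 88]
(348, 246) [ 0  9 30]
(275, 226) [ 13 168 181]
(345, 460) [ 16  28 102]
(290, 228) [ 14 164  98]
tray 11304.0 [347.25535583 245.29588699] (96.97451782226562, 119.91297912597656) 83.36748504638672
[[643.0, 156.0], [690.0, -174.0], [424.0, -206.0], [378.0, 118.0]]
canmouth [ 461. -387.  110.]
tin [ 588. -370.   85.]
stand [506. 313.  16.]
carton [651. 267.  50.]
tape [ 367. -183.   48.]
torch [369. 216.  60.]
amber [772. 103. 100.]
clear [ 764. -120.  100.]
orange [521. 503.  20.]
green [ 324. -385.  110.]
(array([ 459.15748668, -387.29802394,  106.60240093]), np.float64(4.223912344783623)) (array([506.70285374, 313.21110514,  26.38262909]), np.float64(2.72106281324246))
```

View pics/c1.png

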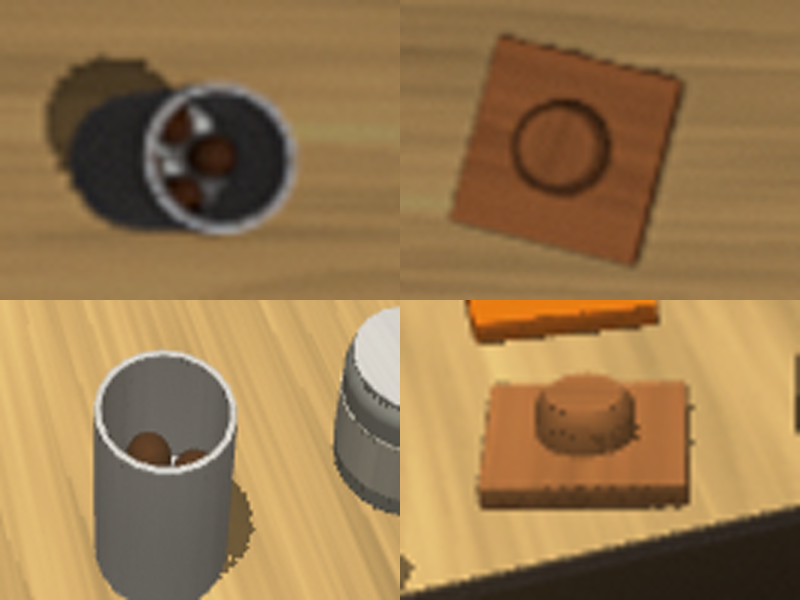

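The crops show the canister mouth centred at about (485.9,275.8) in the top view and (344.7,416.9) in the side view. The stand plate is centred at about (227.1,253.6) in the top view, and the spigot top at about (226,253) top and (286.6,207) side. I'll refine these by triangulation and write the move-planning helper.

```bash
cat >> h.py <<'E'
from scipy.spatial.transform import Rotation as Ro
import json,os
def rec():
    o=ctrl.get_obs(); r=[list(map(float,o["qpos"])),list(map(float,o["ee_pos"])),list(map(float,o["orientation"]))]
    open("log.txt","a").write(json.dumps(r)+"\n"); return o
def plan(p,R,N,p0=None,R0=None):
    "constant row (tool axes) that takes the tool to p,R in N rows"
    o=ctrl.get_obs(); R0=Ro.from_rotvec(o["orientation"]) if R0 is None else R0; p0=np.array(o["ee_pos"]) if p0 is None else p0
    w=(R0.inv()*R).as_rotvec()/N; q=R0.inv().apply(np.array(p)-p0)
    S=sum(Ro.from_rotvec(w*k).as_matrix() for k in range(N)); t=np.linalg.solve(S,q)
    print(N,"lin",t.round(1).tolist(),"ang",w.round(4).tolist(),"| mm",np.linalg.norm(t).round(1),"deg",np.degrees(np.linalg.norm(w)).round(2))
E
python3 - <<'E'
from h import *
rec()
T=cv2.imread("pics/top0.png");S=cv2.imread("pics/side0.png")
print("mouth",onz("top",(485.9,275.8),110),onz("side",(344.7,416.9),110),tri((485.9,275.8),(344.7,416.9)))
print("plate",onz("top",(227.1,253.6),16)); print("spig",onz("top",(226,253),40),onz("side",(286.6,206.8),40))
# side plate corners in top face: from mask
H=cv2.cvtColor(S,cv2.COLOR_BGR2HSV)[195:235,255:320]; m=cv2.inRange(H,(8,140,60),(15,255,255))
c=max(cv2.findContours(m,0,1)[0],key=cv2.contourArea)[:,0]+[255,195]; print("side stand bbox",c.min(0),c.max(0))
# top: ellipse fits
g=T[255:295,465:510]; hs=cv2.cvtColor(g,cv2.COLOR_BGR2HSV); m=cv2.inRange(hs,(0,0,125),(179,60,255))
c=np.vstack([k for k in cv2.findContours(m,0,1)[0]]); h=cv2.convexHull(c); print("mouth hull ellipse",cv2.fitEllipse(h),"+465,255")
hs=cv2.cvtColor(T[224:284,194:274],cv2.COLOR_BGR2HSV); m=cv2.inRange(hs,(5,130,60),(14,255,255))
c=max(cv2.findContours(m,0,1)[0],key=cv2.contourArea); r=cv2.minAreaRect(c); u=np.add(r[0],(194,224)); print("stand",r,u,onz("top",u,16),[onz("top",k+[194,224],16)[:2].round(0).tolist() for k in cv2.boxPoints(r)])
plan((192,595,340),Ro.from_rotvec(ctrl.get_obs()["orientation"]),6)
plan((520,150,340),Ro.from_rotvec(ctrl.get_obs()["orientation"]),14,p0=np.array((192,595,340)))
E
```

```text
mouth [ 456.45801652 -388.85180822  110.        ] [ 455.90835904 -389.12400561  110.        ] (array([ 456.22927369, -388.92097729,  109.6607229 ]), np.float64(0.4860968112154668))
plate [504.38129144 312.27955824  16.        ]
spig [504.48528395 310.66089814  40.        ] [506.79393078 323.46516965  40.        ]
side stand bbox [266 205] [307 231]
mouth hull ellipse ((21.068876266479492, 20.9145565032959), (24.075349807739258, 25.065587997436523), 134.727294921875) +465,255
stand ((33.02941131591797, 29.38235092163086), (38.56315994262695, 38.56315994262695), 14.03624439239502) [227.02941132 253.38235092] [504.9971596  312.50678257  16.        ] [[463.0, 377.0], [571.0, 355.0], [547.0, 247.0], [440.0, 270.0]]
6 lin [0.1, 0.1, -24.0] ang [0.0, 0.0, 0.0] | mm 24.0 deg 0.0
14 lin [-32.1, -23.0, 0.0] ang [0.0, 0.0, 0.0] | mm 39.5 deg 0.0
```

The canister mouth triangulates to (456.2,-388.9,109.7) with a 0.5 mm ray gap, against a known height of 110. The stand plate is at (504.7,312.4), with its edges measuring 110 mm. Both fit, so I'll start moving.

```bash
python3 -m pendant '{"grip":[1,1,1,1,1,1,1,1,1,1,1,1],"linear":[[0,0,-24],[0,0,-24],[0,0,-24],[0,0,-24],[0,0,-24],[0,0,-24],[-32,-23,0],[-32,-23,0],[-32,-23,0],[-32,-23,0],[-32,-23,0],[-32,-23,0]],"angular":[[0,0,0],[0,0,0],[0,0,0],[0,0,0],[0,0,0],[0,0,0],[0,0,0],[0,0,0],[0,0,0],[0,0,0],[0,0,0],[0,0,0]]}'
python3 -c "from h import *;rec()"
python3 -m pendant '{"grip":[1,1,1,1,1,1,1,1,1,1],"linear":[[-32,-23,0],[-32,-23,0],[-32,-23,0],[-32,-23,0],[-32,-23,0],[-32,-23,0],[-32,-23,0],[-32,-23,0],[0,0,0],[0,0,0]],"angular":[[0.08,0.08,0],[0.08,0.08,0],[0.08,0.08,0],[0,0,0],[0,0,0],[0,0,0],[0,0,0],[0,0,0],[0,0,0],[0,0,0]]}'
python3 - <<'E'
from h import *
rec()
from scipy.optimize import least_squares
L=[json.loads(l) for l in open("log.txt")]
for l in L: print(np.round(l[0],3),np.round(l[1],1),np.round(l[2],3))
for s in(1,-1):
  for q,p,o in L:
    R=Ro.from_euler("ZYYZYZ",[0]*6) if 0 else Ro.from_euler("Z",q[0])*Ro.from_euler("Y",q[1]+q[2])*Ro.from_euler("Z",s*q[3])*Ro.from_euler("Y",q[4])*Ro.from_euler("Z",q[5])
    print(s,((R.inv())*Ro.from_rotvec(o)).as_rotvec().round(3))
E
```

```text
t: 1.1
ee_pos: [333.0, 402.5, 340.4]
orientation: [-0.489, -3.103, 0.001]
ft_force: [0.5, 0.2, 0.6]
width: 88.0
grasp_force: 0.0
t: 1.93
ee_pos: [518.2, 148.0, 327.2]
orientation: [-0.449, -2.816, 0.288]
ft_force: [-0.4, -0.6, -0.9]
width: 88.1
grasp_force: 0.0
[ 1.239  0.424  1.631  0.     1.089 -0.019] [192.1 594.2 196. ] [-4.890e-01 -3.103e+00  2.000e-03]
[ 0.857  0.128  1.693 -0.     1.322 -0.402] [333.  402.5 340.4] [-4.890e-01 -3.103e+00  1.000e-03]
[ 0.292  0.361  1.461 -0.059  1.655 -0.957] [518.2 148.  327.2] [-0.449 -2.816  0.288]
1 [ 0.    -0.     1.571]
1 [-0.     0.     1.571]
1 [-0.    -0.     1.571]
-1 [-0.     0.     1.571]
-1 [ 0.    -0.     1.571]
-1 [0.128 0.022 1.579]
```

```bash
cat > kin.py <<'E'
from h import *
from scipy.optimize import least_squares
LO=np.array([-3,-.9,.09,-1.31,.11,-2.54]);HI=np.array([3,2.11,2.58,4.45,2.69,2.54])
def fk(q,P):
    d,a1,h,a,e,b,c=P; Z=lambda x:Ro.from_euler("Z",x); Y=lambda x:Ro.from_euler("Y",x)
    R=Z(q[0])*Y(q[1]+q[2])*Z(q[3])*Y(q[4])*Z(q[5]+np.pi/2)
    p=Z(q[0]).apply(np.array([a1,d,h])+Y(q[1]).apply([0,0,a])+Y(q[1]+q[2]).apply([e,0,b]))+R.apply([0,0,c])
    return p,R
def fit():
    L=[json.loads(l) for l in open("log.txt")]
    r=least_squares(lambda P:np.r_[np.concatenate([fk(q,P)[0]-p for q,p,o in L]),.003*P[1],.003*P[4],.0005*(P[2]-350),.0005*(P[6]-250)],[10,0,350,400,0,400,250])
    return r.x,np.abs(r.fun).max()
P,res=fit()
def ik(p,R,seeds):
    best=None
    for s in seeds:
        r=least_squares(lambda q:np.r_[(fk(q,P)[0]-p)/100,(fk(q,P)[1].inv()*R).as_rotvec()],np.clip(s,LO+.01,HI-.01),bounds=(LO,HI))
        if best is None or r.cost<best.cost-1e-9: best=r
    return best.x,best.cost
def tool(az,al,roll=0):
    "tool z at azimuth az (deg), al deg below horizontal; closing axis y horizontal, then roll about z"
    z=Ro.from_euler("ZY",[az,al],degrees=True).apply([1,0,0]); y=np.cross([0,0,1],z); y/=np.linalg.norm(y)
    return Ro.from_matrix(np.c_[np.cross(y,z),y,z])*Ro.from_euler("Z",roll,degrees=True)
E
python3 - <<'E'
from kin import *
print(P.round(1),res)
q0=np.array(ctrl.get_obs()["qpos"])
seeds=[q0]+[np.array([x,.8,1.5,j4,j5,j6]) for x in(-.7,) for j4 in(-1,0,1,2,3) for j5 in(.6,1.5) for j6 in(-1.5,0,1.5)]
g=np.array([456,-389,70.])
for al in(30,45,60):
  for az in(-90,-75,-60,-105,-40,90):
    for fl in(0,180):
      R=tool(az,al,fl); x,c=ik(g+R.apply([0,0,19]),R,seeds); print(al,az,fl,x.round(2),"%.1e"%c)
E
```

```text
[ 11.9  -0.  311.7 562.4  76.6 484.8 335.2] 0.22974378609888357
30 -90 0 [-0.29  0.78  2.12  4.45  0.99  1.36] 4.9e-03
30 -90 180 [-0.29  0.78  2.12  4.45  0.99 -1.79] 4.9e-03
30 -75 0 [-0.34  0.76  2.19  4.21  0.95  1.38] 3.3e-30
30 -75 180 [-0.34  0.76  2.19  4.21  0.95 -1.76] 2.4e-30
30 -60 0 [-0.48  0.76  2.29  3.74  0.98  1.52] 2.2e-26
30 -60 180 [-0.48  0.76  2.29  3.74  0.98 -1.62] 1.7e-30
30 -105 0 [-0.26  0.81  1.89 -1.31  1.11  1.07] 6.8e-05
30 -105 180 [-0.26  0.81  1.89 -1.31  1.11 -2.08] 6.8e-05
30 -40 0 [-0.75  0.77  2.35  3.09  1.03  1.57] 2.8e-30
30 -40 180 [-0.75  0.77  2.35  3.09  1.03 -1.57] 5.0e-28
30 90 0 [-0.98  1.03  1.24  0.52  1.8   2.02] 1.5e-24
30 90 180 [-0.98  1.03  1.24  0.52  1.8  -1.12] 8.6e-25
45 -90 0 [-0.38  0.64  2.   -1.31  0.74  0.76] 1.8e-03
45 -90 180 [-0.38  0.64  2.   -1.31  0.74 -2.38] 1.8e-03
45 -75 0 [-0.44  0.61  2.14  4.43  0.6   1.04] 2.5e-25
45 -75 180 [-0.44  0.61  2.14  4.43  0.6  -2.1 ] 1.6e-22
45 -60 0 [-0.55  0.59  2.23  3.89  0.52  1.26] 1.9e-29
45 -60 180 [-0.55  0.59  2.23  3.89  0.52 -1.88] 8.3e-21
45 -105 0 [-0.35  0.68  1.91
[... 279 characters left out ...]
7  0.43  1.56 -1.1 ] 1.9e-30
60 -90 0 [-0.49  0.56  1.98 -0.98  0.56  0.35] 3.0e-27
60 -90 180 [-0.47  0.57  2.02 -1.2   0.54 -2.54] 3.3e-03
60 -75 0 [-0.54  0.53  2.05 -1.16  0.39  0.25] 2.1e-28
60 -75 180 [-0.57  0.54  2.14  4.45  0.32 -2.24] 9.7e-03
60 -60 0 [-0.62  0.51  2.1  -1.31  0.22  0.11] 3.1e-05
60 -60 180 [-0.63  0.52  2.14  4.45  0.2  -2.51] 1.5e-03
60 -105 0 [-0.47  0.6   1.89 -0.83  0.72  0.46] 1.7e-28
60 -105 180 [-0.44  0.6   1.92 -0.94  0.71 -2.54] 2.0e-03
60 -40 0 [-0.75  0.51  2.16  2.78  0.11  1.89] 1.3e-03
60 -40 180 [-0.75  0.51  2.16  2.78  0.11 -1.25] 1.3e-03
60 90 0 [-0.89  0.77  1.5   0.33  1.31  2.09] 1.5e-28
60 90 180 [-0.89  0.77  1.5   0.33  1.31 -1.05] 1.2e-26
```

```bash
cat > search.py <<'E'
from kin import *
g=np.array([456,-389,70.]); al=40
def seeds(y): return [np.array([y,.8,1.5,j4,j5,j6]) for j4 in(-1,0,1,2) for j5 in(.8,1.5) for j6 in(-1.5,0,1.5)]
for az,fl in((90,180),(90,0),(110,180),(70,180)):
    R=tool(az,al,fl); qg,c=ik(g+R.apply([0,0,19]),R,seeds(-.7)); print("GRASP",az,fl,qg.round(2),"%.0e"%c)
    ca=R.inv().apply([0,0,1])           # canister axis in tool
    # stand
    for a in range(-180,180,30):
        Rs=tool(a,al,fl); q,c=ik(np.array([504.7,312.4,86])+Rs.apply([0,0,19]),Rs,seeds(.55)+[qg+[1.3,0,0,0,0,0]])
        if c<1e-6: print("  stand",a,q.round(2))
    # pour: mouth at tray, elevation
    for el in(-50,):
      out=[]
      for ma in range(-180,180,30):
        d=Ro.from_euler("ZY",[ma,-el],degrees=True).apply([1,0,0])
        def f(q):
            p,Rt=fk(q,P); gp=p-Rt.apply([0,0,19]); a=Rt.apply(ca); m=gp+40*a
            return np.r_[(m-[530,-27,170])/50,(a-d)*5,(q-qg)*.03,np.maximum(0,(.1+Rt.apply([0,0,1])[2]))*1]
        r=least_squares(f,np.clip(qg+[.7,0,0,0,0,0],LO+.05,HI-.05),bounds=(LO+.05,HI-.05)); p,Rt=fk(r.x,P)
        out.append((r.cost,ma,r.x.round(2),Rt.apply([0,0,1]).round(2),p.round(0),np.degrees(np.arcsin(Rt.apply(ca)[2])).round(0)))
      for k in sorted(out,key=lambda k:k[0])[:4]: print("  pour",*k)
E
python3 search.py
```

```text
GRASP 90 180 [-0.96  0.94  1.32  0.46  1.64 -1.11] 4e-21
  stand -180 [ 0.38  0.96  1.23  0.3   1.77 -1.26]
  stand -150 [ 0.53  0.99  1.15  0.01  1.87 -1.56]
  stand -120 [ 0.68  0.97  1.22 -0.28  1.79 -1.88]
  stand -90 [ 0.82  0.89  1.4  -0.55  1.57 -2.11]
  stand -60 [ 0.92  0.78  1.66 -0.84  1.26 -2.24]
  stand -30 [ 0.95  0.68  1.95 -1.25  0.93 -2.22]
  stand 0 [ 0.84  0.61  2.2   4.27  0.69 -1.96]
  stand 30 [ 0.54  0.59  2.32  3.16  0.64 -1.58]
  stand 60 [ 0.23  0.61  2.22  2.07  0.69 -1.21]
  stand 90 [ 0.11  0.67  1.98  1.28  0.92 -0.94]
  stand 120 [ 0.14  0.77  1.7   0.85  1.24 -0.91]
  stand 150 [ 0.25  0.88  1.43  0.56  1.55 -1.03]
  pour 0.008365626033165423 30 [ 0.13  1.06  1.26 -0.52  2.32  1.18] [-0.88 -0.48 -0.  ] [491. -49. 200.] -50.0
  pour 0.008510063178464937 60 [ 0.29  0.98  1.47 -0.85  2.07  1.05] [-0.53 -0.85 -0.  ] [507. -66. 200.] -50.0
  pour 0.008714799231984729 0 [-0.05  1.09  1.18 -0.06  2.44  1.51] [-1.    0.01 -0.  ] [485. -27. 200.] -50.0
  pour 0.009170683597260925 90 [ 0.43  0.89  1.75 -1.15  1.79  1.08] [-0.04 -1.   -0.  ] [529. -72. 200.] -50.
[... 2565 characters left out ...]
1.96]
  stand 30 [ 0.54  0.59  2.32  3.16  0.64 -1.58]
  stand 60 [ 0.23  0.61  2.22  2.07  0.69 -1.21]
  stand 90 [ 0.11  0.67  1.98  1.28  0.92 -0.94]
  stand 120 [ 0.14  0.77  1.7   0.85  1.24 -0.91]
  stand 150 [ 0.25  0.88  1.43  0.56  1.55 -1.03]
  pour 0.008533082080032136 30 [ 0.13  1.06  1.26 -0.52  2.32  1.18] [-0.88 -0.48 -0.  ] [491. -49. 200.] -50.0
  pour 0.008682382997950364 60 [ 0.3   0.98  1.47 -0.85  2.06  1.05] [-0.52 -0.85 -0.  ] [507. -66. 200.] -50.0
  pour 0.008792579941259425 0 [-0.05  1.09  1.18 -0.06  2.44  1.51] [-1.    0.01 -0.  ] [485. -27. 200.] -50.0
  pour 0.009139411736502888 -90 [-0.57  0.9   1.74  1.09  1.82  1.99] [ 0.04  1.   -0.  ] [531.  18. 200.] -50.0
```

```bash
python3 - <<'E'
from kin import *
R=tool(90,40,180); pre=np.array([456,-374.4,190.])
q0=np.array(ctrl.get_obs()["qpos"]); q1,c=ik(pre,R,[np.array([-.96,.8,1.32,.46,1.64,-1.11])]); print(q1.round(2),c)
p0,R0=None,None
for f in(1/3,2/3,1):
    p,Rf=fk(q0+f*(q1-q0),P); print(p.round(0),Rf.apply([0,0,1]).round(2)); plan(p,Rf,10,p0,R0); p0,R0=p,Rf
print(R.as_rotvec())
E
```

```text
[-0.96  0.78  1.31  0.47  1.8  -1.03] 6.475932350579885e-30
[551. -18. 275.] [-0.44  0.17 -0.88]
10 lin [-12.5, -12.2, 3.8] ang [-0.0208, 0.0292, 0.0344] | mm 17.9 deg 2.85
[ 534. -197.  230.] [-0.33  0.53 -0.78]
10 lin [-14.0, -12.3, -1.5] ang [-0.0296, 0.0257, 0.0317] | mm 18.7 deg 2.89
[ 456. -374.  190.] [ 0.    0.77 -0.64]
10 lin [-14.2, -11.9, -7.4] ang [-0.0374, 0.0218, 0.0272] | mm 20.0 deg 2.93
[-1.70212414 -1.70212414 -0.79371352]
```

```bash
python3 -m pendant '{"grip":[1,1,1,1,1,1,1,1,1,1],"linear":[[-12.5,-12.2,3.8],[-12.5,-12.2,3.8],[-12.5,-12.2,3.8],[-12.5,-12.2,3.8],[-12.5,-12.2,3.8],[-12.5,-12.2,3.8],[-12.5,-12.2,3.8],[-12.5,-12.2,3.8],[-12.5,-12.2,3.8],[-12.5,-12.2,3.8]],"angular":[[-0.021,0.029,0.034],[-0.021,0.029,0.034],[-0.021,0.029,0.034],[-0.021,0.029,0.034],[-0.021,0.029,0.034],[-0.021,0.029,0.034],[-0.021,0.029,0.034],[-0.021,0.029,0.034],[-0.021,0.029,0.034],[-0.021,0.029,0.034]]}'
python3 -c "from h import *;rec()"
python3 -m pendant '{"grip":[1,1,1,1,1,1,1,1,1,1],"linear":[[-14,-12.3,-1.5],[-14,-12.3,-1.5],[-14,-12.3,-1.5],[-14,-12.3,-1.5],[-14,-12.3,-1.5],[-14,-12.3,-1.5],[-14,-12.3,-1.5],[-14,-12.3,-1.5],[-14,-12.3,-1.5],[-14,-12.3,-1.5]],"angular":[[-0.03,0.026,0.032],[-0.03,0.026,0.032],[-0.03,0.026,0.032],[-0.03,0.026,0.032],[-0.03,0.026,0.032],[-0.03,0.026,0.032],[-0.03,0.026,0.032],[-0.03,0.026,0.032],[-0.03,0.026,0.032],[-0.03,0.026,0.032]]}'
python3 - <<'E'
from h import *
rec()
from kin import *
print(P.round(1),res)
plan((456,-374.4,190),tool(90,40,180),11)
plan((456,-374.4,57.8),tool(90,40,180),11,np.array((456,-374.4,190)),tool(90,40,180))
E
```

```text
t: 2.77
ee_pos: [551.7, -15.2, 275.5]
orientation: [-0.934, -2.487, -0.012]
ft_force: [-0.8, 0.2, 1.3]
width: 88.0
grasp_force: 0.0
t: 3.6
ee_pos: [535.1, -193.5, 229.1]
orientation: [-1.352, -2.109, -0.385]
ft_force: [0.0, -0.7, 0.1]
width: 87.5
grasp_force: 0.0
[ 11.9  -0.  312.4 563.1  77.4 484.9 335.6] 0.23232504633815612
11 lin [-13.1, -11.1, -7.0] ang [-0.0338, 0.0193, 0.0251] | mm 18.5 deg 2.65
11 lin [-9.2, 0.0, 7.7] ang [0.0, 0.0, 0.0] | mm 12.0 deg 0.0
```

```bash
python3 -m pendant '{"grip":[1,1,1,1,1,1,1,1,1,1,1,1],"linear":[[-13.1,-11.1,-7],[-13.1,-11.1,-7],[-13.1,-11.1,-7],[-13.1,-11.1,-7],[-13.1,-11.1,-7],[-13.1,-11.1,-7],[-13.1,-11.1,-7],[-13.1,-11.1,-7],[-13.1,-11.1,-7],[-13.1,-11.1,-7],[-13.1,-11.1,-7],[0,0,0]],"angular":[[-0.034,0.019,0.025],[-0.034,0.019,0.025],[-0.034,0.019,0.025],[-0.034,0.019,0.025],[-0.034,0.019,0.025],[-0.034,0.019,0.025],[-0.034,0.019,0.025],[-0.034,0.019,0.025],[-0.034,0.019,0.025],[-0.034,0.019,0.025],[-0.034,0.019,0.025],[0,0,0]]}'
python3 - <<'E'
from kin import *
rec()
R=tool(90,40,180)
print((Ro.from_rotvec(ctrl.get_obs()["orientation"]).inv()*R).as_rotvec().round(3))
plan((456.2,-374.4,57.8),R,12)
for n in("top","side"):
    im=ctrl.get_image(n); cv2.imwrite(f"pics/{n}1.png",im[:,:,::-1])
a=cv2.imread("pics/top1.png")[200:380,420:640];b=cv2.imread("pics/side1.png")[300:480,250:470]
cv2.imwrite("pics/c2.png",np.hstack([cv2.resize(a,(400,327)),cv2.resize(b,(400,327))]))
E
```

```text
t: 4.6
ee_pos: [453.4, -376.6, 188.2]
orientation: [-1.707, -1.7, -0.796]
ft_force: [0.2, -0.4, -0.2]
width: 87.8
grasp_force: 0.0
[ 0.004  0.001 -0.002]
12 lin [-8.2, 0.2, 7.1] ang [0.0003, 0.0001, -0.0002] | mm 10.9 deg 0.02
```

View pics/c2.png

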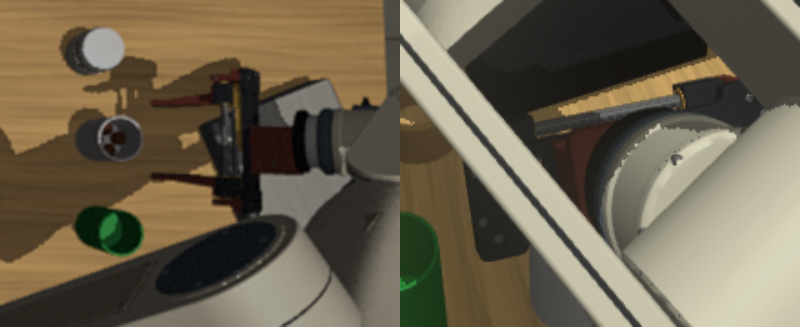

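The top crop shows the open fingers straddling the canister evenly: finger rows 100 and 178, canister centre row 138. The path down is clear, so I'll descend and close.

```bash
python3 -m pendant '{"grip":[1,1,1,1,1,1,1,1,1,1,1,1],"linear":[[-8.2,0.2,7.1],[-8.2,0.2,7.1],[-8.2,0.2,7.1],[-8.2,0.2,7.1],[-8.2,0.2,7.1],[-8.2,0.2,7.1],[-8.2,0.2,7.1],[-8.2,0.2,7.1],[-8.2,0.2,7.1],[-8.2,0.2,7.1],[-8.2,0.2,7.1],[-8.2,0.2,7.1]],"angular":[[0.0003,0,0],[0.0003,0,0],[0.0003,0,0],[0.0003,0,0],[0.0003,0,0],[0.0003,0,0],[0.0003,0,0],[0.0003,0,0],[0.0003,0,0],[0.0003,0,0],[0.0003,0,0],[0.0003,0,0]]}'
python3 -m pendant '{"grip":[0.6,0.5,0.4,0.3,0.2,0,-0.2,-0.4,-0.6,-0.8,-1,-1],"linear":[[0,0,0],[0,0,0],[0,0,0],[0,0,0],[0,0,0],[0,0,0],[0,0,0],[0,0,0],[0,0,0],[0,0,0],[0,0,0],[0,0,0]],"angular":[[0,0,0],[0,0,0],[0,0,0],[0,0,0],[0,0,0],[0,0,0],[0,0,0],[0,0,0],[0,0,0],[0,0,0],[0,0,0],[0,0,0]]}'
python3 - <<'E'
from kin import *
rec();o=ctrl.get_obs();R=Ro.from_rotvec(o["orientation"]);p=np.array(o["ee_pos"]);print(p.round(1),P.round(1),res)
# lift and carry upright so mouth sits over tray: grasp point to (530,-20,230)
G=tool(90,40,180); a=p+[0,0,170]; plan(a,R,12)
b=np.array([530,-10,230.])+G.apply([0,0,19]); plan(b,R,12,a,R); print(ik(b,G,[np.array(o["qpos"])]))
E
```

```text
t: 5.7
ee_pos: [458.2, -374.1, 58.6]
orientation: [-1.702, -1.707, -0.791]
ft_force: [0.9, 0.6, 0.1]
width: 87.5
grasp_force: 0.0
t: 6.7
ee_pos: [458.2, -374.2, 60.3]
orientation: [-1.702, -1.707, -0.792]
ft_force: [-0.8, -1.4, 5.1]
width: 64.2
grasp_force: 29.8
[ 458.2 -374.2   60.3] [ 11.9  -0.  312.4 563.1  77.5 484.9 335.6] 0.23238271467437133
12 lin [10.8, 0.0, -9.1] ang [0.0, 0.0, 0.0] | mm 14.2 deg 0.0
12 lin [19.6, 6.1, 24.8] ang [0.0, 0.0, 0.0] | mm 32.1 deg 0.0
(array([-0.46496412,  0.49709972,  1.78041576,  0.76595406,  1.41398613,
       -0.81178534]), np.float64(1.3890134262312344e-22))
```

```bash
python3 -m pendant '{"grip":[-1,-1,-1,-1,-1,-1,-1,-1,-1,-1,-1,-1],"linear":[[10.8,0,-9.1],[10.8,0,-9.1],[10.8,0,-9.1],[10.8,0,-9.1],[10.8,0,-9.1],[10.8,0,-9.1],[10.8,0,-9.1],[10.8,0,-9.1],[10.8,0,-9.1],[10.8,0,-9.1],[10.8,0,-9.1],[10.8,0,-9.1]],"angular":[[0,0,0],[0,0,0],[0,0,0],[0,0,0],[0,0,0],[0,0,0],[0,0,0],[0,0,0],[0,0,0],[0,0,0],[0,0,0],[0,0,0]]}'
python3 -m pendant '{"grip":[-1,-1,-1,-1,-1,-1,-1,-1,-1,-1,-1,-1],"linear":[[19.6,6.1,24.8],[19.6,6.1,24.8],[19.6,6.1,24.8],[19.6,6.1,24.8],[19.6,6.1,24.8],[19.6,6.1,24.8],[19.6,6.1,24.8],[19.6,6.1,24.8],[19.6,6.1,24.8],[19.6,6.1,24.8],[19.6,6.1,24.8],[19.6,6.1,24.8]],"angular":[[0,0,0],[0,0,0],[0,0,0],[0,0,0],[0,0,0],[0,0,0],[0,0,0],[0,0,0],[0,0,0],[0,0,0],[0,0,0],[0,0,0]]}'
python3 - <<'E'
from kin import *
rec();o=ctrl.get_obs();R0=Ro.from_rotvec(o["orientation"]);p0=np.array(o["ee_pos"]);q=np.array(o["qpos"]);print(p0,q.round(2),o["width"],o["grasp_force"],P.round(1),res)
G=tool(90,40,180); ca=G.inv().apply([0,0,1])
# pour: tool az 90, pitch be, roll from 0 to phi; keep mouth at target. try both roll signs
for sg in(1,-1):
  print("roll sign",sg); pp,RR=p0,R0; qq=q
  for phi,be,m in((60,30,(535,-25,240)),(110,15,(535,-25,190)),(145,5,(535,-20,165)),(165,0,(535,-10,160))):
    Rt=tool(90,be,180+sg*phi); a=Rt.apply(ca); gp=np.array(m)-40*a; p=gp+Rt.apply([0,0,19])
    qq,c=ik(p,Rt,[qq]); print(phi,"el",np.degrees(np.arcsin(a[2])).round(0),"dir",a.round(2),qq.round(2),"%.0e"%c); plan(p,Rt,12,pp,RR); pp,RR=p,Rt
E
```

```text
t: 7.7
ee_pos: [458.0, -373.7, 230.6]
orientation: [-1.702, -1.707, -0.791]
ft_force: [-0.2, 0.9, -2.2]
width: 64.3
grasp_force: 29.8
t: 8.7
ee_pos: [530.5, 7.0, 217.6]
orientation: [-1.702, -1.707, -0.792]
ft_force: [0.7, 0.1, -4.2]
width: 64.2
grasp_force: 29.8
[530.47393621   7.00549457 217.60422791] [-0.46  0.5   1.78  0.77  1.41 -0.81] 64.18933659142803 29.831750525627285 [ 11.9  -0.  312.4 563.1  77.5 484.9 335.6] 0.23241542338924706
roll sign 1
60 el 41.0 dir [ 0.66 -0.37  0.65] [-0.53  0.59  1.81  0.85  1.5   0.1 ] 1e-27
12 lin [-1.8, -1.2, 0.6] ang [0.0077, 0.0135, 0.0872] | mm 2.2 deg 5.08
110 el -5.0 dir [ 0.72 -0.69 -0.09] [-0.56  0.76  1.8   0.96  1.64  0.84] 3e-29
12 lin [-0.3, 0.7, 1.7] ang [0.0224, 0.002, 0.0723] | mm 1.8 deg 4.34
145 el -35.0 dir [ 0.44 -0.7  -0.57] [-0.56  0.87  1.76  1.04  1.76  1.4 ] 4e-29
12 lin [0.8, -0.5, 0.5] ang [0.0117, -0.009, 0.0508] | mm 1.1 deg 3.03
165 el -48.0 dir [ 0.2  -0.64 -0.74] [-0.54  0.92  1.73  1.09  1.81  1.74] 2e-30
12 lin [0.1, -0.9, 0.6] ang [0.0031, -0.0066, 0.0291] | mm 1.1 deg 1.72
roll sign -1
60 el 41.0 dir [-0.66 -0.37  0.65] [-0.49  0.64  1.7   0.87  1.51 -1.93] 1e-23
12 lin [-2.1, 1.9, 0.7] ang [-0.0078, 0.0134, -0.0868] | mm 2.9 deg 5.05
110 el -5.0 dir [-0.72 -0.69 -0.09] [-0.47  0.76  1.62  0.91  1.65 -2.54] 6e-02
12 lin [-0.3, -0.7, 1.7] ang [-0.0224, 0.002, -0.0723] | mm 1.8 deg 4.34
145 el -35.0 dir [-0.44 -0.7  -0.57] [-0.43  0.72  1.61  0.83  1.63 -2.54] 5e-01
12 lin [0.8, 0.5, 0.5] ang [-0.0117, -0.009, -0.0508] | mm 1.1 deg 3.03
165 el -48.0 dir [-0.2  -0.64 -0.74] [-0.37  0.57  1.7   0.75  1.45 -2.54] 9e-01
12 lin [0.1, 0.9, 0.6] ang [-0.0031, -0.0066, -0.0291] | mm 1.1 deg 1.72
```

```bash
python3 -m pendant '{"grip":[-1,-1,-1,-1,-1,-1,-1,-1,-1,-1,-1,-1],"linear":[[-1.8,-1.2,0.6],[-1.8,-1.2,0.6],[-1.8,-1.2,0.6],[-1.8,-1.2,0.6],[-1.8,-1.2,0.6],[-1.8,-1.2,0.6],[-1.8,-1.2,0.6],[-1.8,-1.2,0.6],[-1.8,-1.2,0.6],[-1.8,-1.2,0.6],[-1.8,-1.2,0.6],[-1.8,-1.2,0.6]],"angular":[[0.0077,0.0135,0.0872],[0.0077,0.0135,0.0872],[0.0077,0.0135,0.0872],[0.0077,0.0135,0.0872],[0.0077,0.0135,0.0872],[0.0077,0.0135,0.0872],[0.0077,0.0135,0.0872],[0.0077,0.0135,0.0872],[0.0077,0.0135,0.0872],[0.0077,0.0135,0.0872],[0.0077,0.0135,0.0872],[0.0077,0.0135,0.0872]]}'
python3 -m pendant '{"grip":[-1,-1,-1,-1,-1,-1,-1,-1,-1,-1,-1,-1],"linear":[[-0.3,0.7,1.7],[-0.3,0.7,1.7],[-0.3,0.7,1.7],[-0.3,0.7,1.7],[-0.3,0.7,1.7],[-0.3,0.7,1.7],[-0.3,0.7,1.7],[-0.3,0.7,1.7],[-0.3,0.7,1.7],[-0.3,0.7,1.7],[-0.3,0.7,1.7],[-0.3,0.7,1.7]],"angular":[[0.0224,0.002,0.0723],[0.0224,0.002,0.0723],[0.0224,0.002,0.0723],[0.0224,0.002,0.0723],[0.0224,0.002,0.0723],[0.0224,0.002,0.0723],[0.0224,0.002,0.0723],[0.0224,0.002,0.0723],[0.0224,0.002,0.0723],[0.0224,0.002,0.0723],[0.0224,0.002,0.0723],[0.0224,0.002,0.0723]]}'
python3 - <<'E'
from kin import *
rec();o=ctrl.get_obs();R0=Ro.from_rotvec(o["orientation"]);p0=np.array(o["ee_pos"]);q=np.array(o["qpos"])
ca=tool(90,40,180).inv().apply([0,0,1]); a=R0.apply(ca); print(p0.round(0),q.round(2),"axis",a.round(2),"mouth",(p0-R0.apply([0,0,19])+40*a).round(0))
for phi,be,m in((145,5,(530,-15,165)),(165,0,(530,-5,155))):
    Rt=tool(90,be,180+phi); a=Rt.apply(ca); p=np.array(m)-40*a+Rt.apply([0,0,19]); plan(p,Rt,12,p0,R0); p0,R0=p,Rt
E
```

```text
t: 9.7
ee_pos: [508.7, 3.6, 203.9]
orientation: [-2.038, -0.542, -0.313]
ft_force: [0.4, 0.4, -2.5]
width: 63.8
grasp_force: 29.8
t: 10.7
ee_pos: [506.2, 18.8, 188.0]
orientation: [-1.811, 0.322, 0.246]
ft_force: [0.1, -0.3, -2.8]
width: 63.8
grasp_force: 29.8
[506.  19. 188.] [-0.56  0.76  1.8   0.96  1.64  0.84] axis [ 0.72 -0.69 -0.09] mouth [535. -27. 189.]
12 lin [0.4, -0.3, 1.1] ang [0.0117, -0.009, 0.0506] | mm 1.2 deg 3.02
12 lin [0.4, -0.7, 0.7] ang [0.0031, -0.0066, 0.0291] | mm 1.1 deg 1.72
```

```bash
python3 -m pendant '{"grip":[-1,-1,-1,-1,-1,-1,-1,-1,-1,-1,-1,-1],"linear":[[0.4,-0.3,1.1],[0.4,-0.3,1.1],[0.4,-0.3,1.1],[0.4,-0.3,1.1],[0.4,-0.3,1.1],[0.4,-0.3,1.1],[0.4,-0.3,1.1],[0.4,-0.3,1.1],[0.4,-0.3,1.1],[0.4,-0.3,1.1],[0.4,-0.3,1.1],[0.4,-0.3,1.1]],"angular":[[0.0117,-0.009,0.0506],[0.0117,-0.009,0.0506],[0.0117,-0.009,0.0506],[0.0117,-0.009,0.0506],[0.0117,-0.009,0.0506],[0.0117,-0.009,0.0506],[0.0117,-0.009,0.0506],[0.0117,-0.009,0.0506],[0.0117,-0.009,0.0506],[0.0117,-0.009,0.0506],[0.0117,-0.009,0.0506],[0.0117,-0.009,0.0506]]}'
python3 -m pendant '{"grip":[-1,-1,-1,-1,-1,-1,-1,-1,-1,-1,-1,-1],"linear":[[0.4,-0.7,0.7],[0.4,-0.7,0.7],[0.4,-0.7,0.7],[0.4,-0.7,0.7],[0.4,-0.7,0.7],[0.4,-0.7,0.7],[0.4,-0.7,0.7],[0.4,-0.7,0.7],[0.4,-0.7,0.7],[0.4,-0.7,0.7],[0.4,-0.7,0.7],[0.4,-0.7,0.7]],"angular":[[0.0031,-0.0066,0.0291],[0.0031,-0.0066,0.0291],[0.0031,-0.0066,0.0291],[0.0031,-0.0066,0.0291],[0.0031,-0.0066,0.0291],[0.0031,-0.0066,0.0291],[0.0031,-0.0066,0.0291],[0.0031,-0.0066,0.0291],[0.0031,-0.0066,0.0291],[0.0031,-0.0066,0.0291],[0.0031,-0.0066,0.0291],[0.0031,-0.0066,0.0291]]}'
python3 -m pendant '{"grip":[-1,-1,-1,-1,-1,-1],"linear":[[0,0,0],[0,0,0],[0,0,0],[0,0,0],[0,0,0],[0,0,0]],"angular":[[0,0,0],[0,0,0],[0,0,0],[0,0,0],[0,0,0],[0,0,0]]}'
python3 - <<'E'
from kin import *
rec()
im=[ctrl.get_image(n)[:,:,::-1] for n in("top","side")]
a=im[0][150:350,240:520];b=im[1][180:400,200:500]
cv2.imwrite("pics/c3.png",np.vstack([np.clip(cv2.resize(k,(600,300))*1.6,0,255) for k in(a,b)]))
E
```

```text
t: 11.7
ee_pos: [512.1, 31.9, 185.9]
orientation: [-1.517, 0.788, 0.723]
ft_force: [-0.2, -0.5, -2.4]
width: 63.7
grasp_force: 29.8
t: 12.7
ee_pos: [521.6, 40.2, 184.9]
orientation: [-1.323, 1.013, 1.013]
ft_force: [-0.2, -0.1, -2.7]
width: 64.0
grasp_force: 29.8
t: 13.2
ee_pos: [521.0, 40.5, 184.3]
orientation: [-1.323, 1.013, 1.013]
ft_force: [0.1, 0.2, -1.9]
width: 64.4
grasp_force: 29.8[ WARN:0@1.188] global loadsave.cpp:1063 imwrite_ Unsupported depth image for selected encoder is fallbacked to CV_8U.
```

View pics/c3.png

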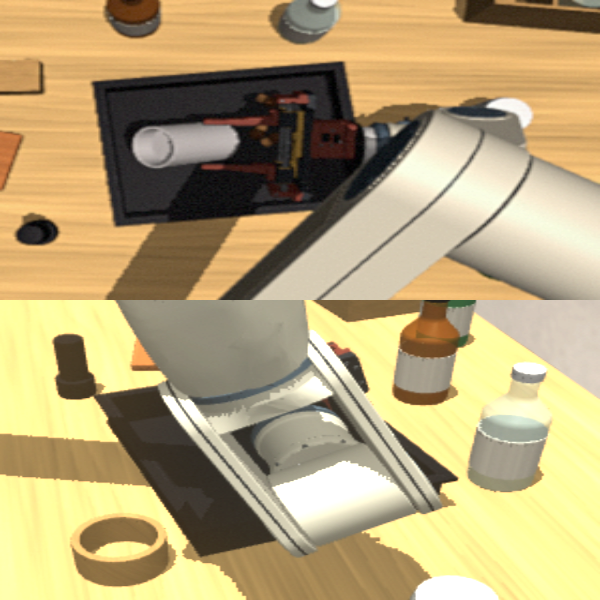

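The top crop shows the canister inverted over the tray, with brown and tan stoppers in the tray near (262,97) and (265,130). I'll shake it once to be sure, then return upright and check.

```bash
python3 -m pendant '{"grip":[-1,-1,-1,-1,-1,-1,-1,-1,-1,-1],"linear":[[0,0,0],[0,0,0],[0,0,0],[0,0,0],[0,0,0],[0,0,0],[0,0,0],[0,0,0],[0,0,0],[0,0,0]],"angular":[[0,0,0.08],[0,0,0.08],[0,0,-0.08],[0,0,-0.08],[0,0,0.08],[0,0,0.08],[0,0,-0.08],[0,0,-0.08],[0,0,0],[0,0,0]]}'
python3 - <<'E'
from kin import *
o=rec();R0=Ro.from_rotvec(o["orientation"]);p0=np.array(o["ee_pos"])
ca=tool(90,40,180).inv().apply([0,0,1])
for phi,be,g in((90,20,(515,25,205)),(0,40,(505,60,235))):
    Rt=tool(90,be,180+phi); p=np.array(g)+Rt.apply([0,0,19]); print(Rt.apply(ca).round(2)); plan(p,Rt,12 if phi else 18,p0,R0); p0,R0=p,Rt
E
```

```text
t: 14.13
ee_pos: [521.0, 40.6, 184.2]
orientation: [-1.322, 1.015, 1.015]
ft_force: [-0.8, 0.5, -2.8]
width: 63.8
grasp_force: 29.8
[ 0.77 -0.6   0.22]
12 lin [-1.3, -0.6, 0.0] ang [-0.0247, 0.019, -0.1079] | mm 1.4 deg 6.44
[-0. -0.  1.]
18 lin [1.1, -2.1, 0.9] ang [-0.0152, -0.0152, -0.0863] | mm 2.5 deg 5.1
```

```bash
python3 -m pendant '{"grip":[-1,-1,-1,-1,-1,-1,-1,-1,-1,-1,-1,-1],"linear":[[-1.3,-0.6,0],[-1.3,-0.6,0],[-1.3,-0.6,0],[-1.3,-0.6,0],[-1.3,-0.6,0],[-1.3,-0.6,0],[-1.3,-0.6,0],[-1.3,-0.6,0],[-1.3,-0.6,0],[-1.3,-0.6,0],[-1.3,-0.6,0],[-1.3,-0.6,0]],"angular":[[-0.0247,0.019,-0.108],[-0.0247,0.019,-0.108],[-0.0247,0.019,-0.108],[-0.0247,0.019,-0.108],[-0.0247,0.019,-0.108],[-0.0247,0.019,-0.108],[-0.0247,0.019,-0.108],[-0.0247,0.019,-0.108],[-0.0247,0.019,-0.108],[-0.0247,0.019,-0.108],[-0.0247,0.019,-0.108],[-0.0247,0.019,-0.108]]}'
python3 -m pendant '{"grip":[-1,-1,-1,-1,-1,-1,-1,-1,-1],"linear":[[1.1,-2.1,0.9],[1.1,-2.1,0.9],[1.1,-2.1,0.9],[1.1,-2.1,0.9],[1.1,-2.1,0.9],[1.1,-2.1,0.9],[1.1,-2.1,0.9],[1.1,-2.1,0.9],[1.1,-2.1,0.9]],"angular":[[-0.0152,-0.0152,-0.0863],[-0.0152,-0.0152,-0.0863],[-0.0152,-0.0152,-0.0863],[-0.0152,-0.0152,-0.0863],[-0.0152,-0.0152,-0.0863],[-0.0152,-0.0152,-0.0863],[-0.0152,-0.0152,-0.0863],[-0.0152,-0.0152,-0.0863],[-0.0152,-0.0152,-0.0863]]}'
python3 -m pendant '{"grip":[-1,-1,-1,-1,-1,-1,-1,-1,-1],"linear":[[1.1,-2.1,0.9],[1.1,-2.1,0.9],[1.1,-2.1,0.9],[1.1,-2.1,0.9],[1.1,-2.1,0.9],[1.1,-2.1,0.9],[1.1,-2.1,0.9],[1.1,-2.1,0.9],[1.1,-2.1,0.9]],"angular":[[-0.0152,-0.0152,-0.0863],[-0.0152,-0.0152,-0.0863],[-0.0152,-0.0152,-0.0863],[-0.0152,-0.0152,-0.0863],[-0.0152,-0.0152,-0.0863],[-0.0152,-0.0152,-0.0863],[-0.0152,-0.0152,-0.0863],[-0.0152,-0.0152,-0.0863],[-0.0152,-0.0152,-0.0863]]}'
python3 - <<'E'
from kin import *
o=rec();R0=Ro.from_rotvec(o["orientation"]);p0=np.array(o["ee_pos"]);R=tool(90,40,180)
print(o["qpos"].round(2) if hasattr(o["qpos"],"round") else o["qpos"])
p=np.array([504.7,312.4,190.])+R.apply([0,0,19]); q,c=ik(p,R,[np.array(o["qpos"])]); print(q.round(2),c,(R0.inv()*R).as_rotvec().round(3)); plan(p,R,12)
E
```

```text
t: 15.13
ee_pos: [514.3, 42.4, 198.7]
orientation: [-1.921, -0.005, -0.005]
ft_force: [0.7, 0.6, -1.5]
width: 64.0
grasp_force: 29.8
t: 15.88
ee_pos: [516.5, 58.3, 214.2]
orientation: [-1.938, -0.855, -0.4]
ft_force: [0.6, 0.5, -2.6]
width: 64.1
grasp_force: 29.8
t: 16.63
ee_pos: [503.1, 73.9, 223.5]
orientation: [-1.7, -1.705, -0.797]
ft_force: [0.1, -0.1, -2.3]
width: 64.1
grasp_force: 29.8
[-0.37  0.42  1.89  0.83  1.34 -0.8 ]
[ 0.11  0.47  1.97  1.14  0.99 -0.7 ] 9.37663208788197e-20 [ 0.002 -0.001  0.004]
12 lin [10.6, 0.1, 18.6] ang [0.0001, -0.0, 0.0003] | mm 21.4 deg 0.02
```

```bash
python3 -m pendant '{"grip":[-1,-1,-1,-1,-1,-1,-1,-1,-1,-1,-1,-1],"linear":[[10.6,0.1,18.6],[10.6,0.1,18.6],[10.6,0.1,18.6],[10.6,0.1,18.6],[10.6,0.1,18.6],[10.6,0.1,18.6],[10.6,0.1,18.6],[10.6,0.1,18.6],[10.6,0.1,18.6],[10.6,0.1,18.6],[10.6,0.1,18.6],[10.6,0.1,18.6]],"angular":[[0,0,0],[0,0,0],[0,0,0],[0,0,0],[0,0,0],[0,0,0],[0,0,0],[0,0,0],[0,0,0],[0,0,0],[0,0,0],[0,0,0]]}'
python3 - <<'E'
from kin import *
o=rec();R0=Ro.from_rotvec(o["orientation"]);p0=np.array(o["ee_pos"]);g=p0-R0.apply([0,0,19]);print("grasp pt",g)
im=[ctrl.get_image(n)[:,:,::-1] for n in("top","side")]
for n,i in zip("ts",im): cv2.imwrite(f"pics/{n}4.png",i)
z=lambda k,x,y,w,h:np.clip(cv2.resize(k[y:y+h,x:x+w],(400,300),interpolation=cv2.INTER_CUBIC)*1.5,0,255).astype(np.uint8)
cv2.imwrite("pics/c4.png",np.vstack([np.hstack([z(im[0],274,185,160,120),z(im[0],190,215,80,60)]),np.hstack([z(im[1],230,210,200,150),z(im[1],242,130,100,75)])]))
for d in(0,40): print(proj("top",g+[0,0,d]),proj("side",g+[0,0,d]))
E
```

```text
t: 17.63
ee_pos: [504.2, 327.4, 177.4]
orientation: [-1.702, -1.7, -0.795]
ft_force: [0.1, -0.5, -1.9]
width: 64.1
grasp_force: 29.8
grasp pt [504.16187469 312.8802069  189.56075618]
[213.11883126 248.96613737] [283.77435461 156.87938341]
[209.3319251  247.67177495] [283.01810783 141.73602161]
```

View pics/c4.png

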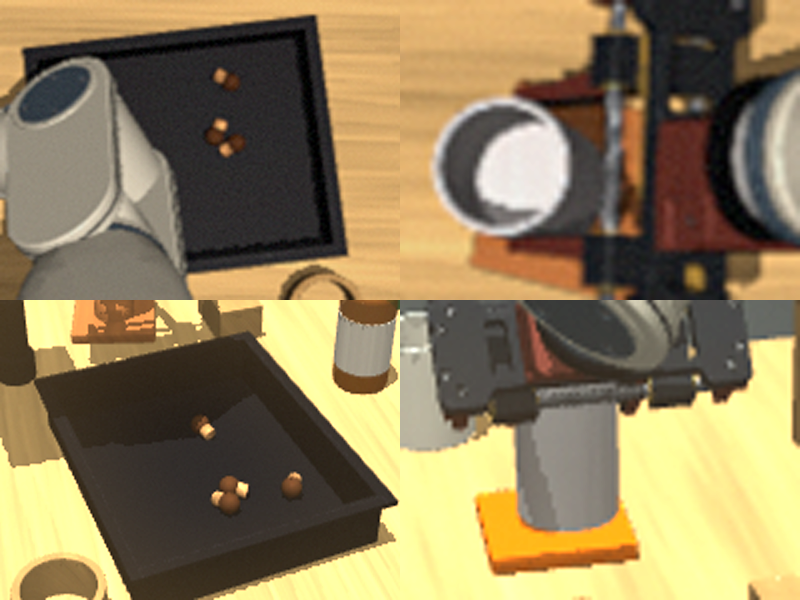

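The crops show all four stoppers in the tray: (205,428), (292,485) and a pair near (230,495) in the side crop. The canister is empty and upright over the stand, with its mouth at about (210.6,248) in the top view and its body spanning columns 271–297 in the side view. Next I'll measure the canister's offset from the stand.

```bash
python3 - <<'E'
from kin import *
S=cv2.imread("pics/s4.png");T=cv2.imread("pics/t4.png")
o=ctrl.get_obs();R0=Ro.from_rotvec(o["orientation"]);g=np.array(o["ee_pos"])-R0.apply([0,0,19])
# top mouth rim ellipse
x0,y0=195,230; hs=cv2.cvtColor(T[y0:y0+40,x0:x0+33],cv2.COLOR_BGR2HSV); m=cv2.inRange(hs,(0,0,120),(179,50,255))
c=cv2.convexHull(np.vstack(cv2.findContours(m,0,1)[0])); print(cv2.fitEllipse(c),x0,y0)
for u in((210.6,248.0),): print("mouth",onz("top",u,g[2]+37.5))
hs=cv2.cvtColor(S,cv2.COLOR_BGR2HSV)
m=cv2.inRange(hs[160:190,260:310],(0,0,0),(179,70,255))
for r in range(2,28,4):
    k=np.where(m[r])[0]; print(160+r,260+k.min(),260+k.max(),end="; ")
k=np.where(m[:,24])[0]; print("bottom row",160+k.max())
th=np.linspace(0,6.28,100)
for dx,dy in((0,0),):
  for z in (g[2]-72.5,g[2]-40):
    u=np.array([proj("side",[g[0]+33*np.cos(t),g[1]+33*np.sin(t),z]) for t in th]); print("pred",z.round(1),u.min(0),u.max(0))
# stand spigot/plate from first side picture
S0=cv2.imread("pics/side0.png"); print("plate pred side corners",[proj("side",[x,y,16]).round(1).tolist() for x,y in((463,377),(571,355),(547,247),(440,270))])
u=np.array([proj("side",[504.7+21*np.cos(t),312.4+21*np.sin(t),40]) for t in th]); print("spig pred",u.min(0),u.max(0))
u=np.array([proj("side",[504.7+27*np.cos(t),312.4+27*np.sin(t),16]) for t in th]); print("spig base pred",u.min(0),u.max(0))
E
```

```text
((14.658577919006348, 17.8150577545166), (26.365798950195312, 26.937488555908203), 26.974559783935547) 195 230
mouth [503.65221766 310.4616213  226.81813965]
162 260 295; 166 271 295; 170 271 295; 174 271 295; 178 272 295; 182 272 295; 186 276 291; bottom row 187
pred 116.8 [271.86716623 177.20019538] [297.45920308 188.81069887]
pred 149.3 [271.09719723 165.91388294] [297.07136132 177.17344222]
plate pred side corners [[268.0, 207.0], [307.4, 206.0], [307.6, 227.0], [265.5, 227.9]]
spig pred [278.72004564 205.01045337] [294.46730266 212.87578764]
spig base pred [276.95344122 211.55220894] [296.99075517 221.83327138]
```

```bash
python3 -m pendant '{"grip":[-1,-1,-1,-1,-1,-1,-1,-1,-1,-1,-1,-1],"linear":[[-4.5,0,3.7],[-4.5,0,3.7],[-4.5,0,3.7],[-4.5,0,3.7],[-4.5,0,3.7],[-4.5,0,3.7],[-4.5,0,3.7],[-4.5,0,3.7],[-4.5,0,3.7],[-4.5,0,3.7],[-4.5,0,3.7],[-4.5,0,3.7]],"angular":[[0,0,0],[0,0,0],[0,0,0],[0,0,0],[0,0,0],[0,0,0],[0,0,0],[0,0,0],[0,0,0],[0,0,0],[0,0,0],[0,0,0]]}'
python3 -m pendant '{"grip":[-1,-1,-1,-1,-1,-1,-1,-1],"linear":[[-0.9,0,0.7],[-0.9,0,0.7],[-0.9,0,0.7],[-0.9,0,0.7],[-0.9,0,0.7],[-0.9,0,0.7],[-0.9,0,0.7],[-0.9,0,0.7]],"angular":[[0,0,0],[0,0,0],[0,0,0],[0,0,0],[0,0,0],[0,0,0],[0,0,0],[0,0,0]]}'
python3 - <<'E'
from kin import *
o=rec();R0=Ro.from_rotvec(o["orientation"]);g=np.array(o["ee_pos"])-R0.apply([0,0,19]);print(g.round(1),"bottom",g[2]-72.5,np.round(o["ft_force"],1),np.round(o["moment"],2))
im=ctrl.get_image("side")[:,:,::-1]; cv2.imwrite("pics/c5.png",cv2.resize(im[160:240,240:350],(800,582),interpolation=cv2.INTER_CUBIC))
E
```

```text
t: 18.73
ee_pos: [505.1, 325.8, 107.1]
orientation: [-1.701, -1.704, -0.797]
ft_force: [0.1, -0.3, -1.8]
width: 64.0
grasp_force: 29.8
t: 19.4
ee_pos: [505.2, 325.4, 98.6]
orientation: [-1.701, -1.704, -0.797]
ft_force: [-0.1, 0.1, -2.6]
width: 64.3
grasp_force: 29.8
[505.2 310.9 110.8] bottom 38.26353218876082 [-0.1  0.1 -2.6] [-0.68  0.    0.01]
```

View pics/c5.png

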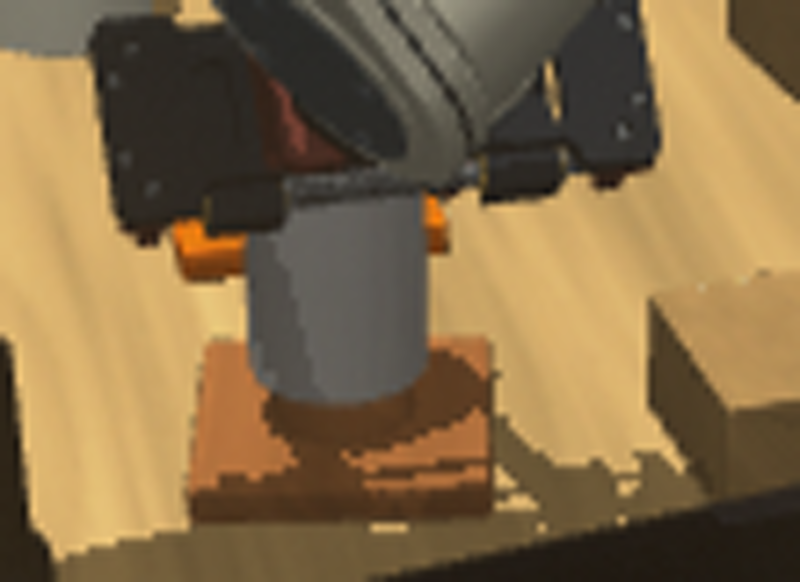

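The crop shows the canister at columns 247–428, centred over the spigot in x and just above it. Its y has drifted by about -1.5 mm from rounding, so I'll correct that and lower slowly, watching the force.

```bash
python3 -m pendant '{"grip":[-1,-1,-1,-1,-1,-1,-1,-1,-1,-1,-1,-1],"linear":[[0.5,0,0.6],[0.5,0,0.6],[-0.8,0,0.67],[-0.8,0,0.67],[-0.8,0,0.67],[-0.8,0,0.67],[-0.8,0,0.67],[-0.8,0,0.67],[-0.8,0,0.67],[-0.8,0,0.67],[0,0,0],[0,0,0]],"angular":[[0,0,0],[0,0,0],[0,0,0],[0,0,0],[0,0,0],[0,0,0],[0,0,0],[0,0,0],[0,0,0],[0,0,0],[0,0,0],[0,0,0]]}'
python3 -c "
from kin import *
o=ctrl.get_obs();g=np.array(o['ee_pos'])-Ro.from_rotvec(o['orientation']).apply([0,0,19]);print(g.round(1),np.round(o['ft_force'],1),np.round(o['moment'],2))"
```

```text
t: 20.45
ee_pos: [505.1, 327.0, 90.2]
orientation: [-1.701, -1.703, -0.797]
ft_force: [-0.1, 0.2, -1.8]
width: 64.0
grasp_force: 29.8
[505.1 312.4 102.4] [-0.1  0.2 -1.8] [-0.74  0.04  0.  ]
```

```bash
python3 -m pendant '{"grip":[-1,-1,-1,-1,-1,-1,-1,-1],"linear":[[-0.8,0,0.67],[-0.8,0,0.67],[-0.8,0,0.67],[-0.8,0,0.67],[-0.8,0,0.67],[-0.8,0,0.67],[-0.8,0,0.67],[0,0,0]],"angular":[[0,0,0],[0,0,0],[0,0,0],[0,0,0],[0,0,0],[0,0,0],[0,0,0],[0,0,0]]}'
python3 -m pendant '{"grip":[-1,-1,-1,-1,-1],"linear":[[-0.8,0,0.67],[-0.8,0,0.67],[-0.8,0,0.67],[-0.8,0,0.67],[0,0,0]],"angular":[[0,0,0],[0,0,0],[0,0,0],[0,0,0],[0,0,0]]}'
python3 -c "
from kin import *
o=ctrl.get_obs();g=np.array(o['ee_pos'])-Ro.from_rotvec(o['orientation']).apply([0,0,19]);print(g.round(1),np.round(o['ft_force'],1),np.round(o['moment'],2))"
```

```text
t: 21.12
ee_pos: [505.1, 327.0, 82.7]
orientation: [-1.701, -1.703, -0.797]
ft_force: [-0.1, 0.0, -1.9]
width: 63.9
grasp_force: 29.8
t: 21.53
ee_pos: [505.1, 327.0, 78.5]
orientation: [-1.701, -1.703, -0.797]
ft_force: [-0.6, 0.0, -1.6]
width: 63.6
grasp_force: 29.8
[505.1 312.4  90.7] [-0.6  0.  -1.6] [-0.73  0.02 -0.01]
```

```bash
python3 -m pendant '{"grip":[-1,-1,-1],"linear":[[-0.8,0,0.67],[-0.8,0,0.67],[0,0,0]],"angular":[[0,0,0],[0,0,0],[0,0,0]]}'
python3 -m pendant '{"grip":[-1,-1],"linear":[[-0.8,0,0.67],[0,0,0]],"angular":[[0,0,0],[0,0,0]]}'
```

```text
t: 21.78
ee_pos: [505.2, 327.0, 76.5]
orientation: [-1.701, -1.703, -0.797]
ft_force: [0.6, 0.0, -1.6]
width: 63.9
grasp_force: 29.8
t: 21.95
ee_pos: [505.2, 327.4, 76.3]
orientation: [-1.699, -1.703, -0.798]
ft_force: [-1.5, 1.0, 3.9]
width: 64.1
grasp_force: 29.8
```

Contact came at TCP z = 76.3, which is the grasp height (60.3) plus the seat height (16), so the canister is fully home. I'll press slightly, open, back out along the tool axis and check.

```bash
python3 -m pendant '{"grip":[-1,-1],"linear":[[-0.6,0,0.5],[0,0,0]],"angular":[[0,0,0],[0,0,0]]}'
python3 -m pendant '{"grip":[-0.2,0,0.2,0.4,0.6,0.8,1,1,1,1,1,1],"linear":[[0,0,0],[0,0,0],[0,0,0],[0,0,0],[0,0,0],[0,0,0],[0,0,0],[0,0,0],[0,0,0],[0,0,0],[0,0,0],[0,0,0]],"angular":[[0,0,0],[0,0,0],[0,0,0],[0,0,0],[0,0,0],[0,0,0],[0,0,0],[0,0,0],[0,0,0],[0,0,0],[0,0,0],[0,0,0]]}'
python3 -m pendant '{"grip":[1,1,1,1,1,1,1,1,1,1,1,1],"linear":[[0,0,-6],[0,0,-10],[0,0,-15],[0,0,-15],[0,0,-15],[0,0,-15],[0,0,-15],[0,0,-15],[0,0,-15],[0,0,-15],[0,0,-15],[0,0,0]],"angular":[[0,0,0],[0,0,0],[0,0,0],[0,0,0],[0,0,0],[0,0,0],[0,0,0],[0,0,0],[0,0,0],[0,0,0],[0,0,0],[0,0,0]]}'
python3 - <<'E'
from kin import *
im=[ctrl.get_image(n)[:,:,::-1] for n in("top","side")]
for n,i in zip("ts",im): cv2.imwrite(f"pics/{n}6.png",i)
cv2.imwrite("pics/c6.png",np.vstack([cv2.resize(im[0][80:360,130:530],(600,300)),np.hstack([cv2.resize(im[1][100:400,200:500],(300,300)),cv2.resize(im[1][150:240,240:330],(300,300))])]))
th=np.linspace(0,6.28,100)
for n in("top","side"):
  for z,r in((126,33),(16,33)):
    u=np.array([proj(n,[504.7+r*np.cos(t),312.4+r*np.sin(t),z]) for t in th]); print(n,z,u.min(0).round(1),u.max(0).round(1))
E
```

```text
t: 22.12
ee_pos: [505.2, 327.6, 76.3]
orientation: [-1.698, -1.702, -0.799]
ft_force: [-2.5, -1.4, 8.6]
width: 63.8
grasp_force: 29.8
t: 23.12
ee_pos: [505.2, 327.0, 74.8]
orientation: [-1.701, -1.703, -0.797]
ft_force: [0.6, 0.7, -0.2]
width: 87.7
grasp_force: 0.0
t: 24.12
ee_pos: [506.3, 209.3, 173.7]
orientation: [-1.703, -1.704, -0.801]
ft_force: [0.2, 0.3, 0.2]
width: 87.8
grasp_force: 0.0
top 126 [206.2 238.1] [231.4 263.3]
top 16 [215.5 242. ] [238.6 265.1]
side 126 [272.3 174.2] [298.  185.8]
side 16 [274.7 210.5] [299.2 223. ]
```

View pics/c6.png

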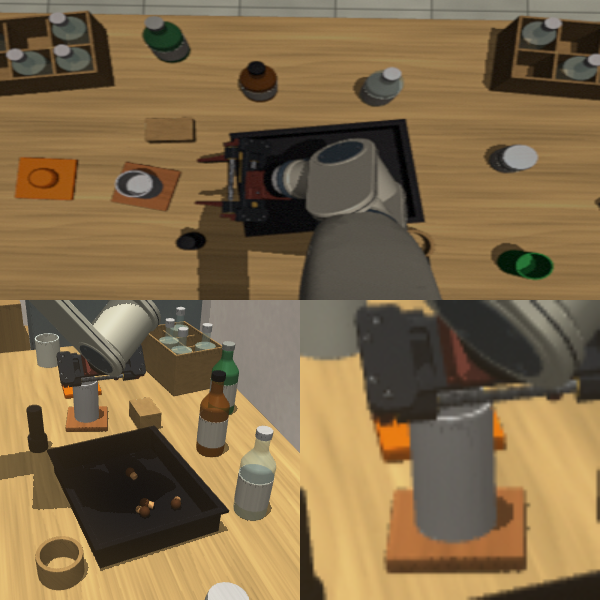

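The crop shows the canister upright on the wooden stand. Its foot ends at row about 222.6 against 223.0 predicted for fully home, and its columns are 273.6–298.5. The four stoppers are in the tray, the bystanders in view have not moved, and the gripper is clear.

```bash
python3 -c "
from workcell import ctrl
print(ctrl.close_job())"
```

```text
the job is handed in; nothing more can be done
None
```

The four stoppers are lying in the tray, and the empty canister stands upright on the wooden stand, pushed fully down over the spigot; the job was handed in at about 24 s of the 67 s allowed, but no verdict came back.

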